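# Slide a specimen holder under the stage clip

## Task

Load the specimen holder into the viewing stage: with one fingertip press the spring clip's thumb bar down and keep it down while another fingertip pushes the holder's upright lip, sliding it along the channel beneath the raised clip foot until the lip is fully home against the two stop blocks. Only then let the clip spring down onto the holder and move clear. Do not lift or carry the holder, and leave the flask, bottle and beaker standing where they are.

Things in the scene. Friction and masses are not known exactly. Their poses are not given: they have to be found in the camera images.
- stage: Fixed grey metal block, its place and heading vary. Origin on the table, on the channel's centre line, in the plane of the stop blocks' faces. Its x axis is the push direction, y points to the clip's hinge side, z up. Block spans x -115 to 80 mm, y -40 to 85 mm, top (the channel floor) 18 mm above the table.
- stop (a point): Point on the channel floor at the stop plane, 18 mm above the stage's origin, axes as the stage's. Channel between two aluminium rails 6 mm high, 8 mm thick, inner faces at y = +-21.5 mm, x -100 to 70 mm. On each rail stands a stop block, top 26 mm above the channel floor, 8 mm wide, x 0 to 12 mm.
- clip (a joint): Steel spring clip, angle in rad: 0 at rest, grows as the thumb bar goes down and the foot rises, end of travel 0.45; springs back when released. Hinge parallel to the stage's x axis at stage y = 40 mm, 32 mm above the table. The foot clears the holder's plate from about 0.13 rad (bar's middle 4 mm down); 0.2 to 0.4 rad (5 to 10 mm down) is comfortable. Rests at about 0.1 on a loaded holder.
- bar (a point): Middle of the thumb bar's upper face, at rest at stage x -28.5, y 67 mm, 40 mm above the table (22 above the channel floor). Sheet-steel bar all along the channel: stage x -106 to 49 mm, y 54 to 80 mm, at rest rising outwards by 0.2 rad. About 2 N on its middle start to move it, about 6 N bring it to its end; a fingertip may slide along it while pressing. Moves with the clip.
- foot (a point): Middle of the underside of the clip's rubber foot (14 mm along x, 10 mm along y), on an arm across the channel from the hinge. At rest at stage x 40, y 2 mm, 1.5 mm above the channel floor, where it blocks the holder.
- holder: Black plastic specimen holder, loose, about 0.08 kg, lying in the channel, axes along the stage's: plate x 0 to 60 mm, 40 wide, 5 thick, with a small round window; at its rear an upright lip. Origin on the underside, mid-width, at the lip's front face, which meets the stop blocks: fully home the origin is at stage x = 0. Starts at stage x -66 to -38 mm, front edge short of the foot.
- lip (a point): Middle of the lip's rear face (the face to push), 13 mm above the channel floor. Lip 6 mm thick (holder x -6 to 0), 26 mm high, 40 mm wide, with ears making it 58 mm wide above the rails; the ears meet the stop blocks.
- flask: Conical glass flask, 68 mm across, 104 mm high, standing beside the stage; origin under its centre. A bystander.
- bottle: Small white reagent bottle with a cap, 50 mm across, about 105 mm high, beside the stage; origin under its centre. A bystander.
- beaker: Glass beaker, 60 mm across, 75 mm high, beside the stage; origin under its centre. A bystander.
There are look-alikes about, which are no part of the job. What is shaped like the holder but blue or yellow is not meant.

How it is judged:
By the outcome, as a careful person would: the job done as asked, in the order asked, and still so for the second after the job is handed in, with the robot touching nothing.
It also fails if it takes over 38 s, if anything falls off the work surface, if the arm or the gripper's body presses on something with over 40 N, if the wrist force passes 120 N, or if a joint passes its speed limit or range.

## Robot

A 6-joint arm with a two-finger parallel gripper is mounted at the origin on the work surface. World frame = base frame: x ahead of the robot, y to its left, z up, the work surface at z = 0. Lengths are in m, angles in rad, forces in N, time in s.
With the tool pointing down it reaches from about 0.35 to 0.85 m from the base axis. Payload 8.1 kg.
Tool frame: the origin (TCP) lies at the very end of the fingers, on their centre line; the grasp point (between the pads) lies robot.tcp_to_grasp behind it (robot.tcp_to_grasp is the distance from the TCP to the grasp point, in m); z points along the fingers, y is the line along which they close (so a half turn about z gives the same grasp; the last joint's range is limited). The gripper opens to 93 mm and grips with 3 to 60 N. Pads are 15 mm wide; open, the fingers measure 128 mm over their backs; the gripper's body (75 mm by 188 mm) begins 65 mm behind the grasp point.
Start: joints at [-0.085, 0.13, 1.488, -0, 1.523, -0.085], TCP at [0.6, 0, 0.219] pointing down, gripper open.
Joint ranges: [-2.96, 2.96], [-0.89, 2.26], [0.02, 2.5], [-1.34, 4.48], [0, 2.73], [-2.66, 2.66]. Speed limits (rad/s): [2.39, 2.39, 2.79, 3.14, 3.14, 3.14].

## Interface

Orientations are given as a rotation vector (axis times angle).
In Python, from plant import robot gives the robot as it stands. The module is installed in compiled form; this text tells all that it offers.
- The arm moves only by the shell command python3 -m pendant 'ROWS' [FORCE]. ROWS is JSON, a list that holds one entry, the list of rows, each a list of 5 numbers: the opening, from 0 (shut) to 1 (fully open), then the shift along the tool's x, y, z in cm, then the turn about the tool's z in degrees. In form: [[[fingers, x, y, z, roll], ...]]. A call has 1 to 8 rows; each row shifts and turns the commanded pose from where the row before left it, along the tool's axes as they then stand; what a row does not reach is not made up. A row lasts 1/10 s, in which the tool goes at most 50 mm and 8.59 degrees, less where a joint would pass 70% of its speed; a pose out of reach is approached as far as the arm can. A call is refused whole if a number of a shift passes 5 or a number of a turn 8.59, either way. A call with a gripper value outside its range is refused whole. The fingers move at their own pace and stop on an object; FORCE is the grip in N (left out, the last holds). Time passes only in rows, so rows that do not move let the fingers close. It gives the time, the measured TCP pose, the force, the opening and the grip force at its end, in the units of the state.
- robot.read_state(): the state, without advancing time (a new reading comes with each control period).
- robot.read_camera(name): name is "scene" or "side" or "wrist"; returns a dict with "img" (420x560x3 uint8, blue, green, red), "K" (3x3 intrinsics, pixels), "pose" (4x4, takes a point from camera to world coordinates). Camera axes: x right, y up, looking along -z (the intrinsics and any distortion apply to the point x, -y, -z); pixel columns grow to the right and rows downward; lengths in m; the calibration is good to about 2 mm. A picture is of the moment at which its call begins. There is no depth.
- robot.close_job(): hands the job in; it is judged then, once.
The state is a dict: "t": time; "q": joint angles; "dq": joint speeds; "joint_torque": joint torques, N m; "tool_pos": TCP position; "orientation": TCP orientation; "force": force on the tool from outside, world axes, zero at the start; "wrist_torque": the same for the moment, N m; "opening": finger opening in m; "gripper_force": force on a finger pad.
Only numpy, scipy, OpenCV 4.12 (cv2) and the standard library are available. Lean on these libraries where they do the work, as an engineer would, in place of code of your own. Each camera call takes 0.05 s, during which the arm holds its last target. There are 200 camera calls.

## Working session

There is one attempt and no reset: what is moved stays moved. The work goes in short steps, Python scripts to look and compute and a shell command to move; the robot and the scene stay as the last step left them, time stands still between calls to the robot, and variables do not carry over. Pictures are saved under pics/ and viewed, at most 10 in all, crops included, and the job is handed in when it is done.

```bash
mkdir -p pics; python3 - <<'E'
from plant import robot
import cv2,numpy as np
s=robot.read_state();print(s['t'],s['tool_pos'],s['orientation'],s['opening'],robot.tcp_to_grasp)
for n in['scene','side','wrist']:
    c=robot.read_camera(n);cv2.imwrite(f'pics/{n}0.png',c['img']);print(n,c['K'].tolist(),np.round(c['pose'],4).tolist())
    np.savez(f'pics/{n}0.npz',K=c['K'],pose=c['pose'])
a=[cv2.imread(f'pics/{n}0.png') for n in['scene','side']]
E
```

```text
0.0 [5.99450926e-01 4.50575428e-05 2.17614401e-01] [-2.22050360e+00 -2.22046052e+00  1.82803972e-03] 0.09293456520576654 0.0188
scene [[413.7841239499177, 0.0, 272.57501970301576], [0.0, 413.7841239499177, 211.80587473939397], [0.0, 0.0, 1.0]] [[-0.224, -0.8038, 0.5511, 1.0391], [0.9745, -0.1916, 0.1166, 0.127], [0.0119, 0.5632, 0.8262, 0.7278], [0.0, 0.0, 0.0, 1.0]]
side [[524.0742916503831, 0.0, 278.66989253237455], [0.0, 524.0742916503831, 207.6564445162673], [0.0, 0.0, 1.0]] [[0.8056, 0.4122, -0.4257, 0.2274], [-0.5924, 0.5772, -0.5621, -0.4182], [0.014, 0.705, 0.7091, 0.6465], [0.0, 0.0, 0.0, 1.0]]
wrist [[363.4477897839384, 0.0, 281.1014214206476], [0.0, 363.4477897839384, 204.22719297117806], [0.0, 0.0, 1.0]] [[1.0, 0.0001, 0.0022, 0.5986], [-0.0007, 0.9678, 0.2518, 0.0691], [-0.0021, -0.2518, 0.9678, 0.3837], [0.0, 0.0, 0.0, 1.0]]
```

View pics/scene0.png

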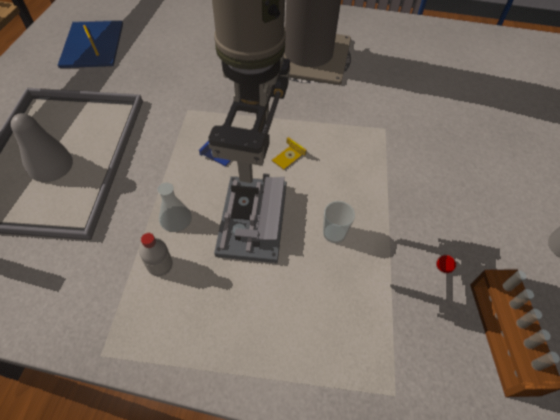

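View pics/side0.png

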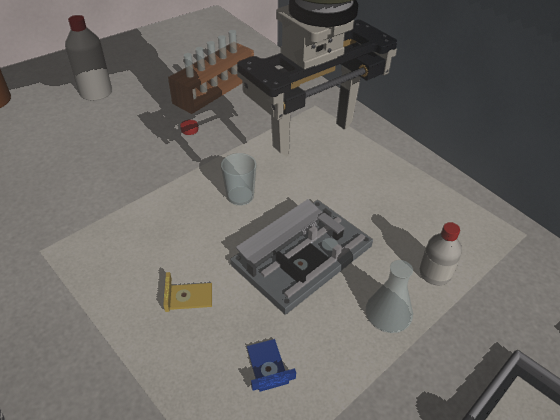

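Scene: the stage is at about (252,217), with the bar on its right (+y) and the black holder at about (245,203). A blue look-alike is at (215,152) and a yellow one at (290,153). The holder meant is the black one lying in the channel. I'll confirm with an enlarged crop.

```bash
python3 - <<'E'
import cv2,numpy as np
a=cv2.imread('pics/side0.png')[190:315,220:385];b=cv2.imread('pics/scene0.png')[165:270,205:300]
a=cv2.resize(a,None,fx=4.8,fy=4.8,interpolation=cv2.INTER_CUBIC);a=cv2.convertScaleAbs(a,alpha=1.6)
b=cv2.resize(b,None,fx=5.5,fy=5.5,interpolation=cv2.INTER_CUBIC);b=cv2.convertScaleAbs(b,alpha=1.4)
cv2.imwrite('pics/c1.png',a);cv2.imwrite('pics/c2.png',b);print(a.shape,b.shape)
E
```

```text
(600, 792, 3) (578, 522, 3)
```

View pics/c1.png

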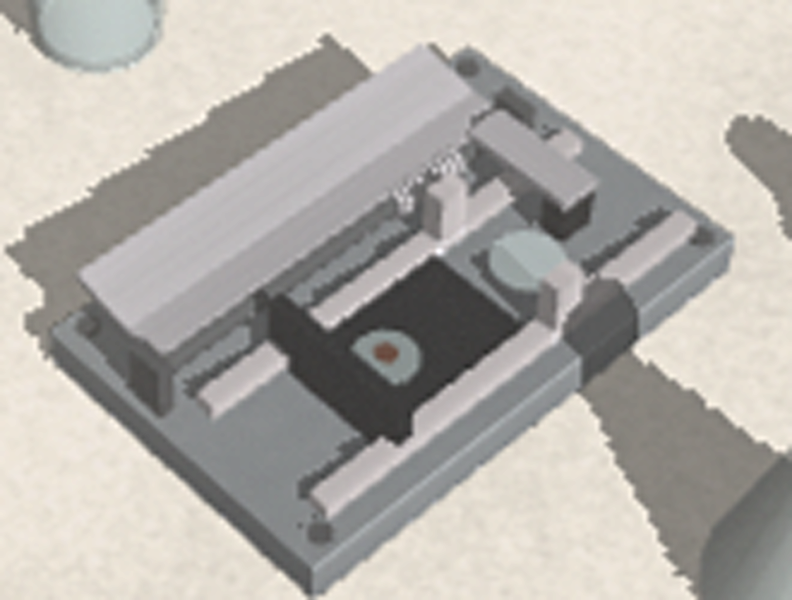

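View pics/c2.png

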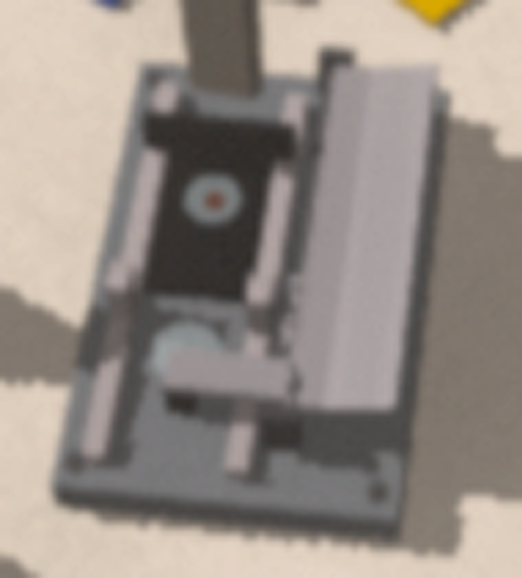

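View pics/wrist0.png

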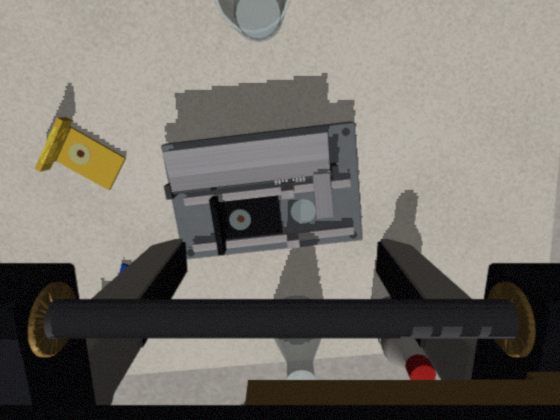

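The black holder lies in the channel with its lip at the rear, at c1 (335,370). The foot and its arm are at c1 (540,160). The blue and yellow parts are off the stage, so the black one is the one meant. Next I'll fit the stage pose.

```bash
cat > fit.py <<'E'
import numpy as np
from scipy.optimize import least_squares
def proj(c,P):
    p=(np.asarray(P)-c['pose'][:3,3])@c['pose'][:3,:3]
    return np.c_[c['K'][0,2]+c['K'][0,0]*p[:,0]/-p[:,2], c['K'][1,2]+c['K'][1,1]*-p[:,1]/-p[:,2]]
def world(v,S):
    S=np.asarray(S,float)/1000;c,s=np.cos(v[2]),np.sin(v[2])
    return np.c_[v[0]+c*S[:,0]-s*S[:,1],v[1]+s*S[:,0]+c*S[:,1],S[:,2]]
E
cat > f1.py <<'E'
from fit import *
C={n:dict(np.load(f'pics/{n}0.npz')) for n in['scene','side','wrist']}
s=lambda x,y:(220+x/4.8-.4,190+y/4.8-.4); t=lambda x,y:(205+x/5.5-.4,165+y/5.5-.4); w=lambda x,y:(x,y)
# stage-frame, pixel ; 'h' entries are holder-frame
O=[('side',(-115,-40,18),s(312,570)),('side',(80,-40,18),s(732,238)),('side',(80,85,18),s(468,47)),('side',(-115,85,18),s(50,330)),
('side',(-106,80,42.6),s(80,272)),('side',(49,80,42.6),s(425,45)),('side',(49,54,37.4),s(492,98)),
('scene',(-115,-40,18),t(145,68)),('scene',(80,-40,18),t(60,488)),('scene',(80,85,18),t(402,520)),('scene',(49,80,42.6),t(393,408)),('scene',(-106,80,42.6),t(437,66)),
('wrist',(80,85,18),w(354,124)),('wrist',(80,-40,18),w(362,238)),('wrist',(-115,-40,18),w(181,257)),('wrist',(49,80,42.6),w(328,132))]
H=[('side',(60,-20,5),s(522,320)),('side',(60,20,5),s(437,255)),('side',(30,0,5),s(388,352)),('scene',(30,0,5),t(213,199)),('wrist',(30,0,5),w(240,219)),('wrist',(60,20,5),w(279,196))]
def res(v):
    r=[proj(C[n],world(v,[P]))[0]-np.array(u) for n,P,u in O]
    r+=[proj(C[n],world(v,[(P[0]+v[3]*1000,P[1],P[2]+18)]))[0]-np.array(u) for n,P,u in H]
    return np.concatenate(r)
f=least_squares(res,[.65,.03,0,-.05],loss='soft_l1',x_scale=[.1,.1,.1,.1])
v=f.x;print('stage x,y,yaw deg, holder x',v[:2],np.degrees(v[2]),v[3]);print(np.round(res(v).reshape(-1,2),1).tolist())
print(world(v,[(v[3]*1000-6,0,31),(-28.5,67,40)]))
E
python3 f1.py
```

```text
stage x,y,yaw deg, holder x [ 0.60084681 -0.03513287] 6.144614498812951 -0.06619977312494853
[[-0.8, 0.4], [1.1, 0.7], [0.3, -0.3], [-1.3, -0.6], [-1.7, -0.0], [-0.7, -0.3], [-3.7, -0.7], [-1.2, -2.3], [-3.4, -1.5], [-1.7, -0.1], [-0.6, -0.3], [-0.2, -0.4], [2.0, -2.7], [0.6, 2.7], [1.3, 1.9], [-0.1, -0.6], [-1.3, 2.3], [-2.0, 1.1], [3.5, -1.8], [-1.4, 3.3], [9.3, -1.5], [-3.0, -0.2]]
[[ 0.52906183 -0.04286101  0.031     ]
 [ 0.56533898  0.02843161  0.04      ]]
```

```bash
sed -i "s/,('side',(30,0,5).*$/,('scene',(60,-20,5),t(150,293)),('scene',(-6,-29,26),t(147,112)),('scene',(-6,29,26),t(297,122)),('wrist',(60,20,5),w(279,196)),('side',(-3,29,26),s(272,294)),('side',(-3,-29,26),s(408,408)),('wrist',(-6,29,26),w(211,197))]/" f1.py; python3 f1.py
```

```text
stage x,y,yaw deg, holder x [ 0.60073783 -0.03456684] 6.093277156231755 -0.062192397220184034
[[-1.1, 0.1], [0.8, 0.5], [0.1, -0.4], [-1.6, -0.9], [-2.0, -0.3], [-0.9, -0.4], [-3.9, -0.9], [-0.8, -2.3], [-3.1, -1.5], [-1.4, -0.1], [-0.3, -0.3], [0.1, -0.4], [2.0, -3.2], [0.5, 2.3], [1.1, 1.3], [-0.1, -1.2], [0.2, 0.8], [-0.4, -0.4], [-2.0, -1.3], [-0.9, -0.5], [-0.7, 0.5], [0.8, -1.2], [0.7, 0.0], [-0.6, -0.7], [-0.6, 0.8]]
[[ 0.53293069 -0.04180528  0.031     ]
 [ 0.56528697  0.02902944  0.04      ]]
```

```bash
python3 -m pendant '[[[0.56,-0.53,-4.25,0,0],[0.56,-0.53,-4.25,0,0],[0.56,0,0,0,8.39],[0.56,0,0,0,8.39],[0.56,0,0,0,8.39],[0.56,0,0,0,8.39],[0.56,0,0,0,8.39],[0.56,0,0,0,8.39]]]'
python3 -m pendant '[[[0.56,0,0,0,8.39],[0.56,0,0,0,8.39],[0.56,0,0,0,8.39],[0.56,0,0,0,8.39],[0.56,0,0,4,0],[0.56,0,0,4,0],[0.56,0,0,4,0],[0.56,0,0,0,0]]]'
cat > look.py <<'E'
import sys,cv2,numpy as np
from plant import robot
from scipy.spatial.transform import Rotation as R
from fit import *
V=[.60074,-.03457,np.radians(6.093)]
def st(p):
    d=np.array(p[:2])-V[:2];c,s=np.cos(V[2]),np.sin(V[2]);return np.round([1000*(c*d[0]+s*d[1]),1000*(-s*d[0]+c*d[1]),1000*p[2]],1)
def state():
    s=robot.read_state();m=R.from_rotvec(s['orientation']).as_matrix()
    print('t',s['t'],'stageTCP',st(s['tool_pos']),'toolx yaw',np.degrees(np.arctan2(m[1,0],m[0,0]))-6.093,'tilt',np.round(m[:,2],3),'F',np.round(s['force'],2),'op',s['opening']);return s
if __name__=='__main__':
    state()
    for n in sys.argv[2:]:
        c=robot.read_camera(n);cv2.imwrite(f'pics/{n}{sys.argv[1]}.png',c['img']);np.savez(f'pics/{n}{sys.argv[1]}.npz',K=c['K'],pose=c['pose'])
E
python3 look.py 1 side wrist scene
python3 - <<'E'
import cv2,numpy as np
a=cv2.imread('pics/side1.png')[130:315,200:385];b=cv2.imread('pics/wrist1.png')
a=cv2.resize(a,(400,400),interpolation=cv2.INTER_CUBIC);b=cv2.resize(b,(400,300));
o=np.zeros((400,800,3),np.uint8);o[:,:400]=cv2.convertScaleAbs(a,alpha=1.5);o[:300,400:]=b;cv2.imwrite('pics/m1.png',o)
E
```

```text
t: 0.95
tool_pos: [0.5148, -0.0106, 0.2183]
orientation: [-2.958, -1.057, 0.001]
force: [0.4, -0.3, -0.6]
opening: 0.0519
gripper_force: 0.0
t: 1.75
tool_pos: [0.5099, -0.01, 0.0923]
orientation: [-3.135, -0.167, 0.018]
force: [-0.7, 0.0, -0.2]
opening: 0.052
gripper_force: 0.0
t 1.75 stageTCP [-87.7  34.1  92.3] toolx yaw 0.007431345883705198 tilt [-0.011  0.001 -1.   ] F [-0.68  0.01 -0.21] op 0.052010184302814705
```

View pics/m1.png

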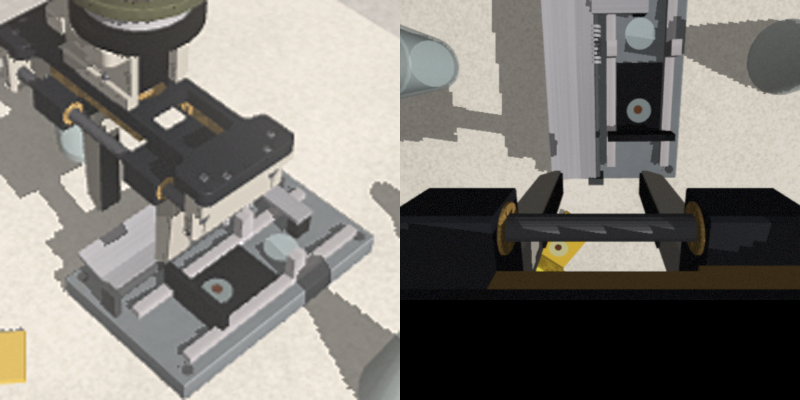

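The side view shows the fingers above the stage, behind the lip. In the wrist view, the left finger at (548,172) lines up with the bar and the right one at (643,172) with the channel behind the lip at (640,135). Next: descend until just above the bar.

```bash
python3 -m pendant '[[[0.56,0,0,0,0],[0.56,0,0,2,0],[0.56,0,0,2,0],[0.56,0,0,0,0],[0.56,0,0,0,0],[0.56,0,0,0,0]]]'
python3 look.py 2 side wrist scene
python3 - <<'E'
import cv2,numpy as np
a=cv2.imread('pics/side2.png')[160:315,220:375];b=cv2.imread('pics/wrist2.png')[100:310,150:430]
a=cv2.resize(a,(400,400),interpolation=cv2.INTER_CUBIC);b=cv2.resize(b,(400,300));
o=np.zeros((400,800,3),np.uint8);o[:,:400]=cv2.convertScaleAbs(a,alpha=1.5);o[:300,400:]=cv2.convertScaleAbs(b,alpha=1.5);cv2.imwrite('pics/m2.png',o)
E
```

```text
t: 2.5
tool_pos: [0.5165, -0.0107, 0.0608]
orientation: [3.137, 0.167, 0.005]
force: [-0.4, 0.2, -0.4]
opening: 0.0519
gripper_force: 0.0
t 2.5 stageTCP [-81.3  32.6  60.8] toolx yaw 0.009434113459736437 tilt [ 0.003 -0.    -1.   ] F [-0.41  0.2  -0.42] op 0.051937226529306456
```

View pics/m2.png

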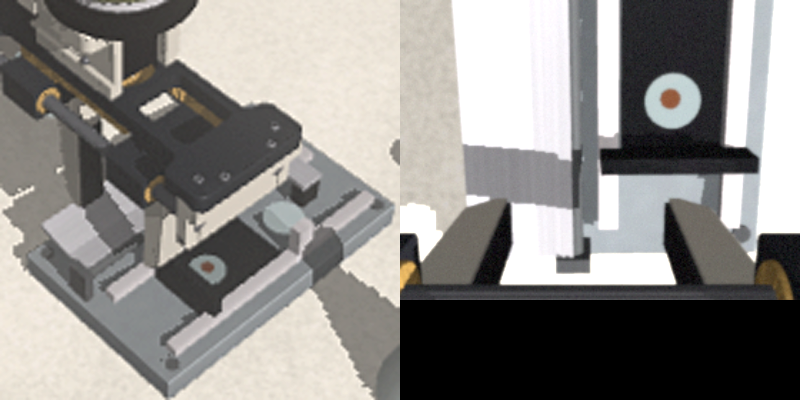

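```bash
python3 - <<'E'
from fit import *
C=dict(np.load('pics/wrist2.npz'));V=[.60074,-.03457,np.radians(6.093)]
P=[(-68,29,44),(-68,-29,44),(-62,29,44),(-73.8,58.5,60.8),(-73.8,6.6,60.8),(-88.8,6.6,60.8),(-106,54,37.4),(-106,80,42.6)]
p=proj(C,world(V,P));print(np.round(np.c_[400+(p[:,0]-150)/.7,(p[:,1]-100)/.7]).tolist())
E
```

```text
[[596.0, 168.0], [754.0, 168.0], [596.0, 153.0], [510.0, 199.0], [663.0, 199.0], [662.0, 240.0], [533.0, 255.0], [464.0, 262.0]]
```

The fingertips project where expected. The lip sits about 1.5 mm nearer than fitted, so I'll back off 2 mm and press down.

```bash
python3 -m pendant '[[[0.56,-0.2,0,0.6,0],[0.56,0,0,1,0],[0.56,0,0,0.2,0],[0.56,0,0,0,0],[0.56,0,0,0.3,0],[0.56,0,0,0.3,0],[0.56,0,0,0.3,0],[0.56,0,0,0,0]]]'
python3 -m pendant '[[[0.56,0,0,0,0],[0.56,0,0,0,0]]]'; python3 look.py 3 side scene
```

```text
t: 3.45
tool_pos: [0.5131, -0.0103, 0.0316]
orientation: [-3.136, -0.167, -0.0]
force: [-2.5, 2.6, 6.3]
opening: 0.052
gripper_force: 3.3
t: 3.65
tool_pos: [0.5131, -0.0103, 0.0319]
orientation: [-3.136, -0.167, -0.0]
force: [-2.8, 2.7, 5.6]
opening: 0.0524
gripper_force: 3.3
t 3.65 stageTCP [-84.6  33.4  31.9] toolx yaw 0.01597632871746235 tilt [ 0.     0.001 -1.   ] F [-2.79  2.71  5.64] op 0.05235241139300839
```

```bash
python3 -m pendant '[[[0.56,0.3,0,0,0],[0.56,0.3,0,0,0],[0.56,0.3,0,0,0],[0.56,0.3,0,0,0],[0.56,0.3,0,0,0],[0.56,0.3,0,0,0],[0.56,0.3,0,0,0],[0.56,0.3,0,0,0]]]'
python3 look.py 4 side wrist scene
python3 - <<'E'
import cv2,numpy as np
a=cv2.imread('pics/side4.png')[160:315,220:375];b=cv2.imread('pics/wrist4.png')[60:270,150:430];c=cv2.imread('pics/scene4.png')[165:270,205:345]
a=cv2.resize(a,(400,400),interpolation=cv2.INTER_CUBIC);b=cv2.resize(b,(400,300));c=cv2.resize(c,(400,300),interpolation=cv2.INTER_CUBIC)
o=np.zeros((600,800,3),np.uint8);o[:400,:400]=cv2.convertScaleAbs(a,alpha=1.5);o[:300,400:]=b;o[300:,400:]=cv2.convertScaleAbs(c,alpha=1.5);cv2.imwrite('pics/m4.png',o)
E
```

```text
t: 4.55
tool_pos: [0.5359, -0.0083, 0.0315]
orientation: [-3.137, -0.167, 0.004]
force: [-7.8, -0.6, 8.1]
opening: 0.0519
gripper_force: 4.1
t 4.55 stageTCP [-61.7  33.   31.5] toolx yaw 0.01741317652146357 tilt [-0.002 -0.    -1.   ] F [-7.82 -0.63  8.08] op 0.05190518108732679
```

View pics/m4.png

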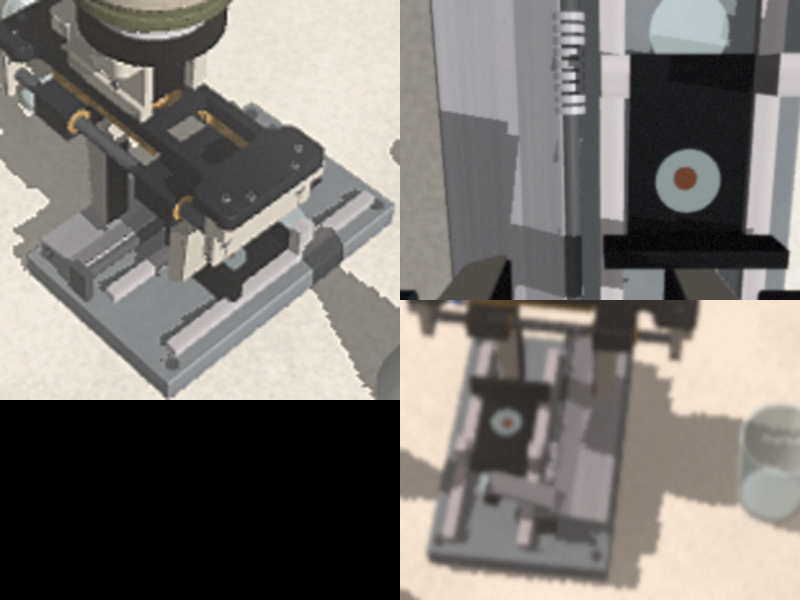

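The bar is down, the foot arm is raised (scene crop at (525,488)), and the fingertip touches the lip at (690,265). Pushing on.

```bash
python3 -m pendant '[[[0.56,0.4,0,-0.05,0],[0.56,0.4,0,0,0],[0.56,0.4,0,0,0],[0.56,0.4,0,0,0],[0.56,0.4,0,0,0],[0.56,0.4,0,0,0],[0.56,0.4,0,0,0],[0.56,0.4,0,0,0]]]'; python3 look.py 5
python3 -m pendant '[[[0.56,0.3,0,0,0],[0.56,0.3,0,0,0],[0.56,0.2,0,0,0],[0.56,0.2,0,0,0],[0.56,0.1,0,0,0],[0.56,0.1,0,0,0],[0.56,0,0,0,0]]]'; python3 look.py 6
```

```text
t: 5.5
tool_pos: [0.5679, -0.0049, 0.032]
orientation: [3.137, 0.167, -0.004]
force: [-6.1, 0.3, 7.3]
opening: 0.0523
gripper_force: 3.9
t 5.5 stageTCP [-29.5  33.   32. ] toolx yaw 0.01507354760303592 tilt [-0.002 -0.    -1.   ] F [-6.14  0.34  7.29] op 0.05226090096338807
t: 6.2
tool_pos: [0.5799, -0.0037, 0.0321]
orientation: [3.137, 0.167, -0.003]
force: [-5.6, 0.4, 6.4]
opening: 0.0524
gripper_force: 3.5
t 6.2 stageTCP [-17.4  32.9  32.1] toolx yaw 0.018474717010686703 tilt [-0.002 -0.    -1.   ] F [-5.59  0.41  6.36] op 0.05235172406057505
```

```bash
for i in 1; do python3 -m pendant '[[[0.56,0.1,0,0,0],[0.56,0.1,0,0,0],[0.56,0.1,0,0,0],[0.56,0,0,0,0]]]'; done; python3 look.py 7
python3 -m pendant '[[[0.56,0.1,0,0,0],[0.56,0,0,0,0]]]'; python3 look.py 8
```

```text
t: 6.6
tool_pos: [0.5828, -0.0034, 0.032]
orientation: [3.137, 0.167, -0.003]
force: [-5.2, 0.4, 6.6]
opening: 0.0523
gripper_force: 3.5
t 6.6 stageTCP [-14.5  32.9  32. ] toolx yaw 0.017365542123589428 tilt [-0.002 -0.    -1.   ] F [-5.21  0.37  6.58] op 0.05233643136372061
t: 6.8
tool_pos: [0.5834, -0.0033, 0.032]
orientation: [3.137, 0.167, -0.004]
force: [-8.5, -1.6, 8.2]
opening: 0.0523
gripper_force: 5.0
t 6.8 stageTCP [-13.9  32.9  32. ] toolx yaw 0.007556558428559512 tilt [-0.003 -0.    -1.   ] F [-8.49 -1.56  8.22] op 0.052255907514939984
```

```bash
python3 -m pendant '[[[0.56,0.1,0,0,0],[0.56,0,0,0,0]]]'; python3 look.py 9; python3 -m pendant '[[[0.56,0.1,0,0,0],[0.56,0,0,0,0]]]'; python3 look.py 10 side wrist scene
python3 - <<'E'
import cv2,numpy as np
a=cv2.imread('pics/side10.png')[160:315,220:375];b=cv2.imread('pics/wrist10.png')[60:270,150:430];c=cv2.imread('pics/scene10.png')[165:270,205:345]
a=cv2.resize(a,(400,400),interpolation=cv2.INTER_CUBIC);b=cv2.resize(b,(400,300));c=cv2.resize(c,(400,300),interpolation=cv2.INTER_CUBIC)
o=np.zeros((600,800,3),np.uint8);o[:400,:400]=cv2.convertScaleAbs(a,alpha=1.8);o[:300,400:]=cv2.convertScaleAbs(b,alpha=1.5);o[300:,400:]=cv2.convertScaleAbs(c,alpha=1.5);cv2.imwrite('pics/m10.png',o)
E
```

```text
t: 7.0
tool_pos: [0.5835, -0.0033, 0.0319]
orientation: [3.137, 0.167, -0.007]
force: [-12.5, -1.9, 12.0]
opening: 0.0522
gripper_force: 7.7
t 7.0 stageTCP [-13.8  32.9  31.9] toolx yaw -0.0006168884053483481 tilt [-0.005 -0.    -1.   ] F [-12.46  -1.91  11.98] op 0.052220516273099975
t: 7.2
tool_pos: [0.5836, -0.0033, 0.0319]
orientation: [3.137, 0.167, -0.011]
force: [-17.4, -1.2, 16.3]
opening: 0.0524
gripper_force: 9.8
t 7.2 stageTCP [-13.8  32.9  31.9] toolx yaw -0.005852244987855748 tilt [-0.007 -0.001 -1.   ] F [-17.39  -1.16  16.26] op 0.052433952430714706
```

View pics/m10.png

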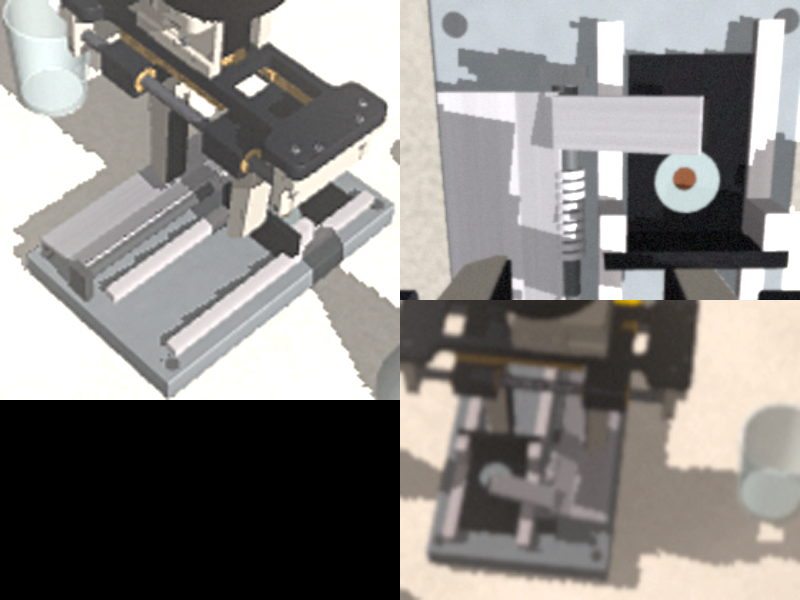

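It's home: the force rises to 17 N with no further motion, and the wrist view shows the lip's ears against the stop blocks at (615,240) and (770,240). The clip is still raised. I'll ease back off the lip with the bar still pressed, then rise.

```bash
python3 -m pendant '[[[0.56,-0.2,0,0,0],[0.56,-0.2,0,0,0],[0.56,-0.4,0,0,0],[0.56,-0.3,0,0,0],[0.56,0,0,0,0]]]'; python3 look.py 11
python3 -m pendant '[[[0.56,0,0,-0.2,0],[0.56,0,0,-0.2,0],[0.56,0,0,-0.3,0],[0.56,0,0,-0.5,0],[0.56,0,0,-2,0],[0.56,0,0,-3,0],[0.56,0,0,-4,0],[0.56,0,0,-4,0]]]'
python3 -m pendant '[[[0.56,-4,0,0,0],[0.56,-4,0,0,0],[0.56,-4,0,0,0],[0.56,0,0,0,0],[0.56,0,0,0,0]]]'
python3 look.py 12 side wrist scene
python3 - <<'E'
import cv2,numpy as np
a=cv2.imread('pics/side12.png')[190:315,240:385];c=cv2.imread('pics/scene12.png')[135:285,140:360]
a=cv2.resize(a,(400,345),interpolation=cv2.INTER_CUBIC);b=cv2.resize(cv2.imread('pics/wrist12.png'),(400,300));c=cv2.resize(c,(400,273),interpolation=cv2.INTER_CUBIC)
o=np.zeros((600,800,3),np.uint8);o[:345,:400]=cv2.convertScaleAbs(a,alpha=1.5);o[:300,400:]=b;o[300:573,400:]=cv2.convertScaleAbs(c,alpha=1.5);cv2.imwrite('pics/m12.png',o)
E
```

```text
t: 7.85
tool_pos: [0.578, -0.0042, 0.0338]
orientation: [3.137, 0.167, 0.008]
force: [2.6, 0.8, 5.4]
opening: 0.0521
gripper_force: 2.9
t 7.85 stageTCP [-19.4  32.6  33.8] toolx yaw -0.009391949568088975 tilt [ 0.005 -0.    -1.   ] F [2.62 0.82 5.36] op 0.05205396834958295
t: 8.65
tool_pos: [0.5743, -0.004, 0.1744]
orientation: [-3.137, -0.167, 0.005]
force: [1.5, 0.2, -0.3]
opening: 0.0516
gripper_force: 0.0
t: 9.15
tool_pos: [0.4555, -0.0169, 0.1741]
orientation: [3.137, 0.167, 0.0]
force: [0.4, 1.0, 0.6]
opening: 0.0523
gripper_force: 0.0
t 9.15 stageTCP [-142.5   33.   174.1] toolx yaw -0.015305674918972834 tilt [ 0. -0. -1.] F [0.4  0.97 0.59] op 0.05225800073125304
```

View pics/m12.png

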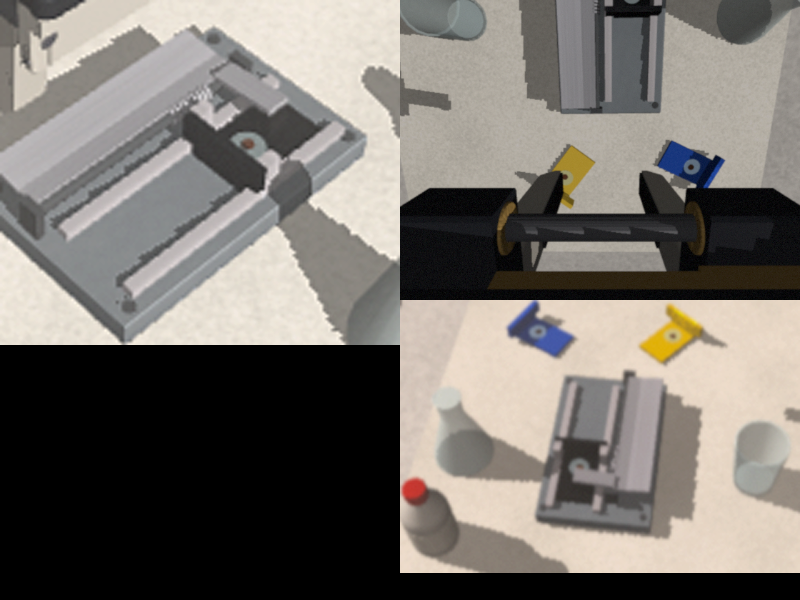

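The lip is against the stop blocks (side crop at (225,150)) and the clip foot rests on the plate at (250,95). The flask, bottle and beaker are standing, and the gripper is clear.

```bash
python3 -c "
from plant import robot
print(robot.close_job())"
```

```text
the job is handed in; nothing more can be done
None
```

The holder is home against both stop blocks with the clip sprung down on it, the flask, bottle and beaker are still standing, the arm is clear, and the job was handed in at about 9 s.

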